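Empty the tub, then free and hold the bin lid

ROBOT

A 6-joint arm with a two-finger parallel gripper is mounted at the origin on the work surface. World frame = base frame: x ahead of the robot, y to its left, z up, the work surface at z = 0. Lengths are in m, angles in rad, forces in N, time in s.
With the tool pointing down it reaches from about 0.375 to 0.925 m from the base axis. Payload 5.7 kg.
Tool frame: the origin (TCP) lies on the centre line of the jaws, within the pads' length; the fingertips stand 19 mm ahead of it and the grasp point (between the pads) is the TCP; z points along the fingers, y is the line along which they close (so a half turn about z gives the same grasp; the last joint's range is limited). The gripper opens to 88 mm and grips with 3 to 60 N. Pads are 20 mm wide; open, the fingers measure 115 mm over their backs; the gripper's body (75 mm by 178 mm) begins 61 mm behind the grasp point.
Start: joints at [1.005, 0.359, 1.51, -0, 1.272, -0.115], TCP at [0.261, 0.54, 0.242] pointing down, gripper open.
Joint ranges: [-2.97, 2.97], [-1.01, 2.36], [0.21, 2.38], [-0.96, 4.11], [0.2, 2.71], [-2.98, 2.98]. Speed limits (rad/s): [2.39, 2.39, 3.14, 3.14, 3.14, 3.14].

INTERFACE

Orientations are given as a rotation vector (axis times angle).
In Python, from cell import r gives the robot as it stands.
- The arm moves only by the tool play_rows, never from a script. Its argument "moves" is a list of rows, each a list of 7 numbers: the shift along the world's x, y, z in mm, then the turn, a rotation vector about the world's x, y, z in rad, then the opening in per cent of the stroke, from 0 (shut) to 100 (fully open). A call has 1 to 10 rows; each row shifts and turns the commanded pose from where the row before left it; what a row does not reach is not made up. A row lasts 1/10 s, in which the tool goes at most 50 mm and 8.59 degrees, less where a joint would pass 70% of its speed; a pose out of reach is approached as far as the arm can. A call is refused whole if a number of a shift passes 50 or a number of a turn 0.15, either way. A call with a gripper value outside its range is refused whole. The fingers move at their own pace and stop on an object; "squeeze" is the grip in N (left out, the last holds). Time passes only in rows, so rows that do not move let the fingers close. It gives the time, the measured TCP pose, the force, the opening and the grip force at its end, in the units of the state.
- r.get_obs(): the state, without advancing time (a new reading comes with each control period).
- r.snapshot(name): name is "side" or "top"; returns (picture, depth): 480x640x3 uint8, red, green, blue; 480x640 float32, m along the optical axis (not along the pixel's ray), 0 where there is no reading.
- r.calibration(name): a dict with "camera_matrix" (3x3 intrinsics, pixels), "extrinsics" (4x4, takes a point from camera to world coordinates). Camera axes: x right, y up, looking along -z (the intrinsics and any distortion apply to the point x, -y, -z); pixel columns grow to the right and rows downward; lengths in m; the calibration is good to about 2 mm. A picture is of the moment at which its call begins. calibration takes no time and is no camera call.
- r.hand_in(): hands the job in; it is judged then, once.
The state is a dict: "time": time; "joint_pos": joint angles; "qvel": joint speeds; "tau": joint torques, N m; "position": TCP position; "orientation": TCP orientation; "ft_force": force on the tool from outside, world axes, zero at the start; "ft_torque": the same for the moment, N m; "grip_width": finger opening in m; "gripper_force": force on a finger pad.
Only numpy, scipy, OpenCV 4.12 (cv2) and the standard library are available. Lean on these libraries where they do the work, as an engineer would, in place of code of your own. Each camera call takes 0.05 s, during which the arm holds its last target. There are 200 camera calls.

TASK

The white tub is going into the recycling: pick it up, tip all the walnuts out of it into the wooden tray, and stand the empty tub upright on the worktop again. Then, before you touch the bin's release tab, tug the lid up by its bar to learn whether it is caught; if it is, let it back down and push the release tab all the way across. Lift the lid at least 55 degrees open and finish with the gripper still holding it there, because it sinks shut when let go; leave everything else standing where it is.

Things in the scene. Friction and masses are not known exactly. Their poses are not given: they have to be found in the camera images.
- tub_lug (a point): Centre of the grip lug on the side of the loose white tub: flat upright plate, 10 mm thick (y), 44 mm high, reaching 48 to 98 mm from the tub's axis; this point is 77 mm from the axis, 55 mm above the tub's underside. At the start it faces the robot, somewhat left; pinch its thickness from above, leaning in up to 50 degrees. Frame: z up the tub's axis, x level from lug to axis. Tub with nuts 0.14 kg.
- tub_mid (a point): Middle of that tub: on its axis, 42.5 mm above its underside. Round, 85 mm high, open at the top, 106 mm outside diameter at the rim, 82 mm at the foot, wall 3 mm, so the wall flares by 8 degrees. It holds the four walnuts at the start; tipped 100 degrees or more from upright (mouth lower than foot) they roll out.
- walnut1: Walnut 1 of 4: loose brown nut, about 31 x 31 x 34 mm, 14 g; origin at its centre. They start in the tub, and rolling is easy.
- walnut2: Walnut 2 of 4: loose brown nut, about 31 x 31 x 34 mm, 14 g; origin at its centre. They start in the tub, and rolling is easy.
- walnut3: Walnut 3 of 4: loose brown nut, about 31 x 31 x 34 mm, 14 g; origin at its centre. They start in the tub, and rolling is easy.
- walnut4: Walnut 4 of 4: loose brown nut, about 31 x 31 x 34 mm, 14 g; origin at its centre. They start in the tub, and rolling is easy.
- tray: Fixed open wooden tray, 240 mm (its x) by 220 mm (its y), walls 50 mm high and 8 mm thick, floor 8 mm thick. Origin at the centre of its underside, z up. It does not move when touched.
- lid (a joint): Angle of the bin lid (rad): 0 shut, grows as its front edge rises, at most 1.35. It weighs 0.35 kg, needs about 2 N up at the bar, and is damped: it sinks slowly shut from any angle when let go. Even when caught it has play, about 0.03 rad (5 mm at the bar), and then stops dead.
- lid_bar (a point): Centre of the lid's handle: round level bar, 12 mm diameter, 78 mm clear length along the bin's y, on end posts, centre line 35 mm above the lid's top. With the lid shut it is 180 mm towards -x and 46 mm up from the hinge; it turns with the lid. Pinched from above it can pivot between the fingers, so the gripper may stay pointing down. Lid: flat steel, 206 by 224 mm.
- lid_hinge (a point): Centre of the lid's hinge line at the far edge of the bin's top, 151 mm above the worktop. Frame is the bin's: x away from the robot's side, y along the hinge, z up. The bin is a fixed stainless steel box, 200 (x) by 220 (y) by 150 mm high; its centre lies 100 mm towards -x from here.
- release (a joint): Travel of the release tab (m): 0 at the start, up to 0.022 pushed along the bin's +y; takes about 2 N and stays where left. A hidden bolt holds the lid in about half of the starts, which cannot be seen from outside; tab at 0.018 or more draws it clear for good. Push it with the lid down, so that the bolt is not loaded.
- release_tab (a point): Centre of the release tab: black upright block, 22 (bin's x) by 10 (y) by 26 mm high, on the black catch housing (top 50 by 100 mm, 145 mm above the worktop, 14 mm below this point) on the bin's front. At the start 225 mm towards -x and 45 mm towards -y from the hinge centre, 159 mm above the worktop. The lid's front edge is 8 mm behind the tab.
- bottle: Bystander, leave alone: green glass bottle, 72 mm across, 240 mm high; origin centre of underside.
- can_a: Bystander, leave alone: aluminium can, 66 mm across, 115 mm high; origin centre of underside.
- can_b: Bystander, leave alone: second aluminium can, as the first.
- mug: Bystander, leave alone: white ceramic mug, 80 mm across plus handle, 95 mm high; origin centre of underside.
- jar: Bystander, leave alone: glass jar with steel cap, 70 mm across, 90 mm high; origin centre of underside.
- spoon: Bystander, leave alone: wooden spoon, 200 mm long, lying flat; origin at its middle.
There are look-alikes about, which are no part of the job. Leave any green or orange look-alike of the part that bears tub_lug alone.

How it is judged:
On the way, in this order (a step that is already met when the one before it is completed fails the run):
1. the tub is tipped over (more than 45 degrees) and all four walnuts are in the tray (x of walnut1 in the frame of tray between -0.112 and 0.112 m and y of walnut1 in the frame of tray between -0.102 and 0.102 m and z of walnut1 in the frame of tray between 0 and 0.06 m and x of walnut2 in the frame of tray between -0.112 and 0.112 m and y of walnut2 in the frame of tray between -0.102 and 0.102 m and z of walnut2 in the frame of tray between 0 and 0.06 m and x of walnut3 in the frame of tray between -0.112 and 0.112 m and y of walnut3 in the frame of tray between -0.102 and 0.102 m and z of walnut3 in the frame of tray between 0 and 0.06 m and x of walnut4 in the frame of tray between -0.112 and 0.112 m and y of walnut4 in the frame of tray between -0.102 and 0.102 m and z of walnut4 in the frame of tray between 0 and 0.06 m and angle between tub_mid's own z axis and vertical above 0.8 rad), for 0.1 s.
2. the tub stands upright on the worktop, let go, the walnuts still in the tray (x of walnut1 in the frame of tray between -0.112 and 0.112 m and y of walnut1 in the frame of tray between -0.102 and 0.102 m and z of walnut1 in the frame of tray between 0 and 0.06 m and x of walnut2 in the frame of tray between -0.112 and 0.112 m and y of walnut2 in the frame of tray between -0.102 and 0.102 m and z of walnut2 in the frame of tray between 0 and 0.06 m and x of walnut3 in the frame of tray between -0.112 and 0.112 m and y of walnut3 in the frame of tray between -0.102 and 0.102 m and z of walnut3 in the frame of tray between 0 and 0.06 m and x of walnut4 in the frame of tray between -0.112 and 0.112 m and y of walnut4 in the frame of tray between -0.102 and 0.102 m and z of walnut4 in the frame of tray between 0 and 0.06 m and angle between tub_mid's own z axis and vertical below 0.12 rad and height (world z) of tub_mid between 0.036 and 0.047 m and contact force between tub and the fingers below 0.1 N), for 0.2 s.
3. the lid is tugged up (through the play of its catch, or freely) while the release tab is still untouched (value of joint lid above 0.018 rad and value of joint release below 0.006 m), for 0.1 s.
At the end, for the whole second after the job is handed in: The lid is more than 0.9 rad (52 degrees) open, still, and carried by the gripper's fingers (contact over 0.5 N); the tub stands upright (within 7 degrees) on the worktop and not touched; all four walnuts lie inside the tray (value of joint lid above 0.9 rad and contact force between lid and the fingers above 0.5 N and velocity of joint lid below 0.1 rad/s and x of walnut1 in the frame of tray between -0.112 and 0.112 m and y of walnut1 in the frame of tray between -0.102 and 0.102 m and z of walnut1 in the frame of tray between 0 and 0.06 m and x of walnut2 in the frame of tray between -0.112 and 0.112 m and y of walnut2 in the frame of tray between -0.102 and 0.102 m and z of walnut2 in the frame of tray between 0 and 0.06 m and x of walnut3 in the frame of tray between -0.112 and 0.112 m and y of walnut3 in the frame of tray between -0.102 and 0.102 m and z of walnut3 in the frame of tray between 0 and 0.06 m and x of walnut4 in the frame of tray between -0.112 and 0.112 m and y of walnut4 in the frame of tray between -0.102 and 0.102 m and z of walnut4 in the frame of tray between 0 and 0.06 m and angle between tub_mid's own z axis and vertical below 0.12 rad and height (world z) of tub_mid between 0.036 and 0.047 m and contact force between tub and the arm below 0.1 N); the arm keeps its last pose, push and grip.
It fails at once if a bystander (bottle, can, mug, jar or spoon) is pushed more than 40 mm (distance of any of bottle, can_a, can_b, mug, jar, spoon from where it was at the start of the episode above 0.04 m).
It fails at once if the bottle, a can, the mug or the jar is knocked over (angle between any of bottle, can_a, can_b, mug, jar's own z axis and vertical above 0.5 rad).
It also fails if it takes over 72 s, if anything falls off the work surface, if the arm or the gripper's body presses on something with over 40 N, if the wrist force passes 120 N, or if a joint passes its speed limit or range.

## Working session

There is one attempt and no reset: what is moved stays moved. The work goes in short steps, Python scripts to look and compute and a tool call to move; the robot and the scene stay as the last step left them, time stands still between calls to the robot, and variables do not carry over. Pictures are saved under pics/ and viewed, at most 10 in all, crops included, and the job is handed in when it is done.

Besides the shell and the picture viewer there is one more tool, called after "Request:" as name([rows], argument=value, ...), one row to a line, values as JSON. play_rows: Moves the arm, as the interface text tells. Its arguments: {"type":"object","properties":{"moves":{"type":"array"},"squeeze":{"type":"number"}},"required":["moves"]}

```bash
ls; mkdir -p pics; cat > h.py <<'E'
import numpy as np, cv2
from cell import r
def snap(n,f=None):
    p,d=r.snapshot(n)
    np.savez(f'/tmp/{n}.npz',p=p,d=d)
    if f: cv2.imwrite(f'pics/{f}.png',p[:,:,::-1])
    return p,d
def cloud(n,d):
    c=r.calibration(n);K=np.array(c['camera_matrix']);T=np.array(c['extrinsics'])
    v,u=np.mgrid[0:480,0:640]
    P=np.stack([(u-K[0,2])/K[0,0]*d,-(v-K[1,2])/K[1,1]*d,-d],-1)
    W=P@T[:3,:3].T+T[:3,3]; W[d==0]=np.nan
    return W
E
python3 - <<'E'
from h import *
for n in('side','top'):
    snap(n,n+'0'); c=r.calibration(n); print(n,c)
o=r.get_obs();print(o['time'],o['position'],o['orientation'],o['grip_width'])
E
```

```text
pics
side {'camera_matrix': array([[520.30088422,   0.        , 316.55149526],
       [  0.        , 520.30088422, 236.26427138],
       [  0.        ,   0.        ,   1.        ]]), 'extrinsics': array([[ 0.92968299,  0.281311  , -0.23781015,  0.21154742],
       [-0.36834789,  0.7153264 , -0.59382487, -0.73932115],
       [ 0.00306241,  0.63966574,  0.7686471 ,  1.11251152],
       [ 0.        ,  0.        ,  0.        ,  1.        ]])}
top {'camera_matrix': array([[615.73179584,   0.        , 316.77991771],
       [  0.        , 615.73179584, 242.0868248 ],
       [  0.        ,   0.        ,   1.        ]]), 'extrinsics': array([[-1.06766526e-03,  9.92771659e-01, -1.20013721e-01,
         3.38768923e-01],
       [-9.99998215e-01, -1.24701272e-03, -1.41930050e-03,
         1.52401518e-02],
       [-1.55869995e-03,  1.20011991e-01,  9.92771219e-01,
         1.56908794e+00],
       [ 0.00000000e+00,  0.00000000e+00,  0.00000000e+00,
         1.00000000e+00]])}
0.1 [0.26109113 0.53957066 0.24090495] [-7.02017048e-01 -3.06157090e+00  2.41053935e-03] 0.08763579336815493
```

View pics/side0.png

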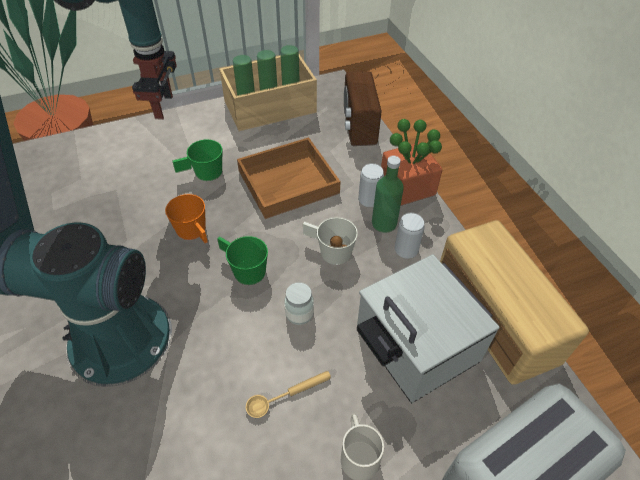

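View pics/top0.png

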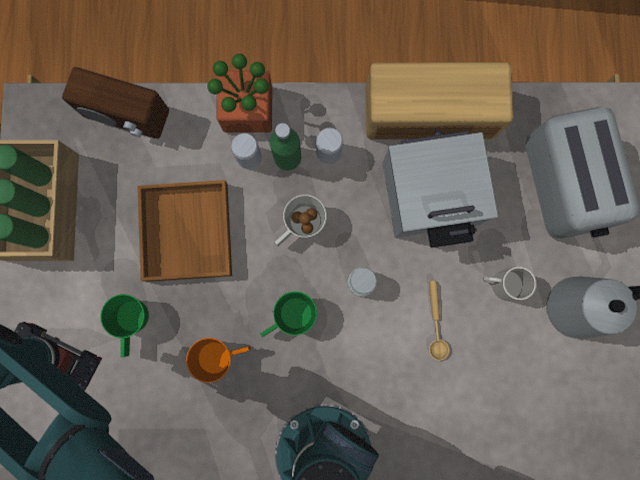

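The top view shows the white tub with four nuts at about (305,217) and its lug towards (281,241). The tray is at (184,231), the bin lid at (440,185), the bar at (451,212), and the housing and tab near (455,233). The side view shows the same: tub (337,241), tray (288,178), bar (400,318). Next I measure with the depth cloud.

```bash
cat > m.py <<'E'
from h import *
def box(n,u0,u1,v0,v1):
    z=np.load(f'/tmp/{n}.npz');W=cloud(n,z['d'])
    return z['p'][v0:v1,u0:u1].astype(int),W[v0:v1,u0:u1]
def rect(pts):
    (c,s,a)=cv2.minAreaRect((pts*1000).astype(np.float32));return np.round(c,1),np.round(s,1),round(a,1)
# tub
p,W=box('top',270,335,190,255);z=W[...,2]
rim=W[(z>.078)&(z<.095)]
print('zmax',np.nanpercentile(z,99.5))
c,rad=cv2.minEnclosingCircle((rim[:,:2]*1000).astype(np.float32));print('rim',c,rad,len(rim))
# algebraic fit
A=np.c_[2*rim[:,:2],np.ones(len(rim))];s=np.linalg.lstsq(A,(rim[:,:2]**2).sum(1),rcond=None)[0];print('fit',s[:2],np.sqrt(s[2]+s[0]**2+s[1]**2))
C=s[:2]
m=(z>.06)&(z<.09)&(np.hypot(W[...,0]-C[0],W[...,1]-C[1])>.06)&(np.hypot(W[...,0]-C[0],W[...,1]-C[1])<.105)
L=W[m];print('lug',L.mean(0),len(L),L[:,2].min(),L[:,2].max(),rect(L[:,:2]))
d=L.mean(0)[:2]-C;print('dir deg',np.degrees(np.arctan2(d[1],d[0])),np.hypot(*d))
# tray
p,W=box('top',125,245,170,290);z=W[...,2];w=W[(z>.04)&(z<.06)];print('tray',rect(w[:,:2]),len(w),np.median(w[:,2]))
# bin lid
p,W=box('top',375,505,125,255);z=W[...,2];w=W[(z>.147)&(z<.162)];
print('lidz',np.median(w[:,2]));print('lid',rect(w[:,:2]))
b=W[(z>.18)];print('bar',b.mean(0),len(b),rect(b[:,:2]),np.percentile(b[:,2],[5,50,95]))
k=(p.max(-1)<60)&(z>.12)&(z<.18);w=W[k];print('black',rect(w[:,:2]),len(w))
t=w[w[:,2]>.163];print('tab',len(t),t.mean(0) if len(t) else 0, rect(t[:,:2]) if len(t)>3 else 0)
for n,(u0,u1,v0,v1) in dict(bottle=(268,303,120,172),canA=(230,262,130,168),canB=(314,345,126,165),jar=(345,380,265,300),mug=(480,540,262,303),plant=(205,275,50,135),spoon=(425,455,275,365)).items():
    p,W=box('top',u0,u1,v0,v1);w=W[W[...,2]>.008 if n=='spoon' else W[...,2]>.05];print(n,rect(w[:,:2]),w[:,2].max())
E
python3 m.py
```

```text
zmax 0.08797824903709513
rim (569.6743774414062, 62.983314514160156) 72.19182586669922 219
fit [0.57860896 0.05215754] 0.05285319750996064
lug [0.52607722 0.10808557 0.073533  ] 61 0.06016573067632369 0.08379516304652301 (array([526.8, 108.2]), array([10.4, 29.8]), 43.3)
dir deg 133.2064346535859 0.0767302316436992
tray (array([554. , 352.6]), array([241.9, 223.2]), 3.9) 1366 0.048936444770856236
lidz 0.15945252699018475
lid (array([ 635.2, -279.3]), array([259.3, 226. ]), 8.5)
bar [ 0.57435979 -0.28587667  0.19971142] 247 (array([ 575.2, -287.3]), array([ 12.4, 102.1]), 8.6) [0.19171152 0.20008245 0.20486308]
black (array([ 647. , -256.9]), array([291.8, 225.9]), 0.5) 916
tab 46 [ 0.53902629 -0.33363442  0.17024161] (array([ 566.7, -297.1]), array([111.9,  44.5]), 69.0)
bottle (array([766.7, 113.4]), array([122.2,  71.6]), 48.7) 0.2502152038912333
canA (array([749.2, 194.7]), array([63.5, 64.5]), 45.0) 0.12491835226641235
canB (array([762.6, -11.8]), array([63.1, 62.4]), 40.4) 0.12256335941370766
jar (array([424.1, -93.1]), array([68.3, 66.6]), 89.6) 0.09987869959222961
mug (array([ 413.2, -453.1]), array([ 79.4, 107.7]), 19.0) 0.10412988274301171
plant (array([852.7, 198. ]), array([195.1, 141.8]), 6.1) 0.21930155320504818
spoon (array([ 333.1, -287.3]), array([ 60.7, 204.3]), 84.5) 0.027925969728960887
```

Request:
play_rows([
  [23,-43,2,0,0,-0.041,100],
  [23,-43,2,0,0,-0.041,100],
  [23,-43,2,0,0,-0.041,100],
  [23,-43,2,0,0,-0.041,100],
  [23,-43,2,0,0,-0.041,100],
  [23,-43,0,0,0,-0.041,100],
  [23,-43,0,0,0,-0.041,100],
  [23,-43,0,0,0,-0.041,100],
  [23,-43,0,0,0,-0.041,100],
  [0,0,0,0,0,0,100],
])

```text
time: 1.1
position: [0.4711, 0.1483, 0.2516]
orientation: [1.261, 2.875, -0.002]
ft_force: [0.5, 1.2, 0.3]
grip_width: 0.0879
gripper_force: 0.0
```

```bash
python3 - <<'E'
from h import *
o=r.get_obs();print(o['time'],o['joint_pos'],o['position'],o['orientation'])
import json
L=[dict(q=list(o['joint_pos']),p=list(o['position']),R=list(o['orientation']))];json.dump(L,open('/tmp/log.json','w'))
z=np.load('/tmp/top.npz');W=cloud('top',z['d'])
for n,(u0,u1,v0,v1) in dict(green=(255,325,285,345),orange=(180,255,330,390)).items():
    w=W[v0:v1,u0:u1];w=w[(w[...,2]>.07)&(w[...,2]<.1)];print(n,cv2.minEnclosingCircle((w[:,:2]*1000).astype(np.float32)),w.min(0),w.max(0))
E
```

```text
1.1 [ 0.1666512   0.19529312  1.72008285 -0.00240555  1.22516481 -0.57677622] [0.47110824 0.14828209 0.25156548] [ 1.26085272e+00  2.87515725e+00 -2.06631975e-03]
green ((335.6591796875, 90.79055786132812), 74.51863098144531) [0.29248719 0.01941186 0.07008597] [0.39756644 0.15427122 0.09057374]
orange ((244.24322509765625, 255.83409118652344), 75.5787582397461) [0.18473591 0.18275378 0.07013765] [0.28839858 0.32916143 0.09148191]
```

Request:
play_rows([
  [0,0,0,-0.089,-0.083,0,100],
  [0,0,0,-0.089,-0.083,0,100],
  [0,0,0,-0.089,-0.083,0,100],
  [0,0,0,-0.089,-0.083,0,100],
  [0,0,0,-0.089,-0.083,0,100],
  [0,0,0,0,0,0,100],
])

```text
time: 1.7
position: [0.4656, 0.1546, 0.2497]
orientation: [1.014, 2.356, -0.325]
ft_force: [0.1, -0.0, -0.5]
grip_width: 0.0878
gripper_force: 0.0
```

```bash
python3 - <<'E'
from h import *
import json
o=r.get_obs();print(o['time'],o['joint_pos'],o['position'],o['orientation'])
L=json.load(open('/tmp/log.json'));L.append(dict(q=list(o['joint_pos']),p=list(o['position']),R=list(o['orientation'])));json.dump(L,open('/tmp/log.json','w'))
print(cv2.Rodrigues(o['orientation'])[0])
snap('side');snap('top')
E
```

```text
1.7 [ 0.60179628  0.20639834  1.89993449 -0.70693862  1.05772833  0.20928256] [0.46560894 0.15461131 0.24968037] [ 1.01421586  2.35615277 -0.32508057]
[[-0.56488038  0.727372    0.38966668]
 [ 0.59468011  0.686226   -0.41886685]
 [-0.57207143 -0.00488264 -0.82018927]]
```

```bash
cat > ik.py <<'E'
from h import *
import json
from scipy.optimize import least_squares
from scipy.spatial.transform import Rotation as Ro
L=json.load(open('/tmp/log.json'))
L.append(dict(q=[1.005,.359,1.51,0,1.272,-.115],p=[.2611,.5396,.2409],R=[-.70202,-3.06157,.00241]))
rz=lambda a:Ro.from_euler('z',a);ry=lambda a:Ro.from_euler('y',a)
def fk(g,q):
    a,b,h,l1,l2,e,T,c=g
    A=rz(q[0]);B=A*ry(q[1]);C=A*ry(q[1]+q[2]);D=C*rz(q[3])*ry(q[4])*rz(q[5]+c)
    return A.apply([a,b,h])+B.apply([0,0,l1])+C.apply([e,0,l2])+D.apply([0,0,T]),D
def res(g):
    o=[]
    for s in L:
        p,D=fk(g,s['q']);o+=list(p-s['p'])+list((D.inv()*Ro.from_rotvec(s['R'])).as_rotvec()*.3)
    return np.array(o+list(.002*(g-g0)))
g0=np.array([.0,.068,.35,.35,.35,0,.25,-1.57])
F=least_squares(res,g0);g=F.x
lo=np.array([-2.97,-1.01,.21,-.96,.2,-2.98]);hi=np.array([2.97,2.36,2.38,4.11,2.71,2.98])
def ik(p,D,q0):
    f=lambda q:np.r_[(fk(g,q)[0]-p)*3,(D.inv()*fk(g,q)[1]).as_rotvec()]
    s=least_squares(f,np.clip(q0,lo+.01,hi-.01),bounds=(lo,hi));return s.x,np.abs(s.fun).max()
def tool(head,P,roll=0):
    # tool z at P rad from down toward heading; roll about tool z; roll 0: tool y level as now (heading+90deg)
    z=np.array([np.sin(P)*np.cos(head),np.sin(P)*np.sin(head),-np.cos(P)])
    y=np.array([-np.sin(head),np.cos(head),0])
    return Ro.from_matrix(np.c_[np.cross(y,z),y,z])*rz(roll)
E
python3 - <<'E'
from ik import *
print(np.round(g,3),np.abs(F.fun[:-8]).max())
d=np.radians
q=np.array(L[1]['q'])
z=[.39,-.419,-.82]
p=np.array([.526,.108,.058])
for dz in(.1,0): 
    q1,e=ik(p-np.array(z)*dz,tool(d(-47),d(35)),q);print('grasp',np.round(q1,2),round(e,4))
for h in (-40,-10,20,50,80,110):
  for P in(35,75):
    for ro in (0,90,180,-90,-180):
        s=min((ik(np.array([.55,.35,.22]),tool(d(h),d(P),d(ro)),np.array(x)) for x in([.5,.3,1.6,1,1,0],[.5,.3,1.6,0,1,1.5],[.5,.3,1.6,1.5,1,-1.5])),key=lambda t:t[1])
        if s[1]<.01: print(h,P,ro,np.round(s[0],2))
E
```

```text
[0.004 0.069 0.269 0.607 0.431 0.112 0.362 1.571] 0.0006632804224633578
grasp [ 0.57  0.4   1.99 -0.86  0.84  0.44] 0.0
grasp [ 0.44  0.55  1.98 -0.96  0.69  0.48] 0.0386
-40 35 0 [ 0.78  0.48  1.55 -0.68  1.15  0.21]
-40 35 90 [ 0.78  0.48  1.55 -0.68  1.15  1.78]
-40 35 -90 [ 0.78  0.48  1.55 -0.68  1.15 -1.36]
-10 35 0 [ 0.71  0.34  1.79 -0.72  0.73 -0.21]
-10 35 90 [ 0.71  0.34  1.79 -0.72  0.73  1.37]
-10 35 180 [ 0.71  0.34  1.79 -0.72  0.73  2.94]
-10 35 -90 [ 0.71  0.34  1.79 -0.72  0.73 -1.78]
-10 35 -180 [ 0.71  0.34  1.79 -0.72  0.73  2.94]
20 35 0 [ 0.51  0.26  1.93 -0.26  0.37 -1.19]
20 35 90 [ 0.51  0.26  1.93 -0.26  0.37  0.38]
20 35 180 [ 0.51  0.26  1.93 -0.26  0.37  1.95]
20 35 -90 [ 0.51  0.26  1.93 -0.26  0.37 -2.76]
20 35 -180 [ 0.51  0.26  1.93 -0.26  0.37  1.95]
20 75 180 [ 0.59  0.64  2.37  3.39  1.18 -1.6 ]
20 75 -90 [ 0.59  0.64  2.37  3.39  1.18 -0.03]
20 75 -180 [ 0.59  0.64  2.37  3.39  1.18 -1.6 ]
50 35 0 [ 0.28  0.27  1.91  0.67  0.54 -2.68]
50 35 90 [ 0.28  0.27  1.91  0.67  0.54 -1.11]
50 35 180 [0.28 0.27 1.91 0.67 0.54 0.46]
50 35 -90 [0.28 0.27 1.9
[... 484 characters left out ...]
.13  0.67  1.98  1.48  1.32  2.08]
80 75 90 [-0.13  0.67  1.98  1.48  1.32 -2.63]
80 75 180 [-0.13  0.67  1.98  1.48  1.32 -1.06]
80 75 -90 [-0.13  0.67  1.98  1.48  1.32  0.51]
80 75 -180 [-0.13  0.67  1.98  1.48  1.32 -1.06]
110 35 0 [0.14 0.5  1.51 0.62 1.33 2.72]
110 35 90 [ 0.14  0.5   1.51  0.62  1.33 -2.  ]
110 35 180 [ 0.14  0.5   1.51  0.62  1.33 -0.43]
110 35 -90 [0.14 0.5  1.51 0.62 1.33 1.15]
110 35 -180 [ 0.14  0.5   1.51  0.62  1.33 -0.43]
110 75 0 [-0.07  0.79  1.55  1.09  1.67  2.29]
110 75 90 [-0.07  0.79  1.55  1.09  1.67 -2.42]
110 75 180 [-0.07  0.79  1.55  1.09  1.67 -0.85]
110 75 -90 [-0.07  0.79  1.55  1.09  1.67  0.72]
110 75 -180 [-0.07  0.79  1.55  1.09  1.67 -0.85]
```

```bash
cat >> ik.py <<'E'
d=np.radians
def tub(Lean):
    """tub orientation & key points relative to tool for a grasp leaning Lean"""
    X=Ro.from_euler('z',0);D=tool(0,Lean)
    return D.inv()*X
gz=.057
KP=np.array([[.077,0,.085-gz],[.077,0,-gz]])
ring=np.array([[.077+rr*np.cos(t),rr*np.sin(t),zz] for rr,zz in((.053,.085-gz),(.041,-gz)) for t in np.linspace(0,6.28,25)])
def final(mouth,zlow,head,P,roll,Lean):
    D=tool(head,P,roll);X=D*tub(Lean)
    m=X.apply(KP[0]);p=np.array([mouth[0]-m[0],mouth[1]-m[1],0]);p[2]=zlow-X.apply(ring)[:,2].min()
    return p,D,np.degrees(np.arccos(X.apply([0,0,1])[2])),X
E
python3 - <<'E'
from ik import *
q=np.array(L[1]['q']);
for Ln in(20,25,28,30,32):
    D=tool(d(-47),d(Ln));p=np.array([.526,.108,gz])
    q1,e=ik(p,D,q);print('grasp',Ln,np.round(q1,2),round(e,4), end=' ')
    q2,e2=ik(p-D.apply([0,0,.09]),D,q);print(np.round(q2,2))
Ln=25
for h in(70,90,110,130):
  for P in(80,90):
    for ro in(150,180):
      p,D,t,X=final((.554,.37),.04,d(h),d(P),d(ro),d(Ln))
      s=min((ik(p,D,np.array(x)) for x in([.5,.3,1.6,1,1,0],[0,.6,2,1.5,1.3,-1])),key=lambda t:t[1])
      print(h,P,ro,'tilt',round(t),np.round(p,3),np.round(s[0],2),round(s[1],3),np.round(X.apply([0,0,1]),2))
E
```

```text
grasp 20 [ 0.28  0.5   1.96 -0.57  0.6  -0.01] 0.0 [ 0.34  0.34  1.91 -0.45  0.8  -0.11]
grasp 25 [ 0.34  0.52  1.98 -0.76  0.6   0.21] 0.0 [ 0.41  0.36  1.94 -0.6   0.78  0.08]
grasp 28 [ 0.37  0.53  2.   -0.87  0.61  0.35] 0.0 [ 0.46  0.37  1.96 -0.69  0.78  0.2 ]
grasp 30 [ 0.39  0.54  2.01 -0.94  0.62  0.43] 0.0 [ 0.48  0.38  1.97 -0.75  0.79  0.27]
grasp 32 [ 0.41  0.55  2.   -0.96  0.64  0.46] 0.0131 [ 0.51  0.4   1.98 -0.8   0.8   0.35]
70 80 150 tilt 102 [0.517 0.389 0.163] [-0.04  0.86  2.19  1.86  1.37 -2.  ] 0.0 [-0.13 -0.97 -0.2 ]
70 80 180 tilt 105 [0.556 0.377 0.173] [-0.06  0.83  2.1   1.81  1.34 -1.36] 0.0 [-0.33 -0.91 -0.26]
70 90 150 tilt 111 [0.513 0.377 0.16 ] [-0.08  1.03  2.17  1.84  1.59 -2.15] 0.0 [-0.11 -0.92 -0.37]
70 90 180 tilt 115 [0.552 0.363 0.17 ] [-0.11  0.98  2.1   1.81  1.56 -1.51] 0.0 [-0.31 -0.85 -0.42]
90 80 150 tilt 102 [0.513 0.375 0.163] [-0.1   0.85  1.92  1.42  1.44 -1.73] 0.0 [ 0.21 -0.96 -0.2 ]
90 80 180 tilt 105 [0.554 0.377 0.173] [-0.09  0.85  1.83  1.41  1.45 -1.11] 0.0 [-0.   -0.97 -0.26]
90 90 150 tilt 111 [0.513 0.363 0.16 ] [-0.13 
[... 271 characters left out ...]
lt 105 [0.552 0.377 0.173] [-0.04  0.91  1.54  1.16  1.67 -0.94] 0.0 [ 0.33 -0.91 -0.26]
110 90 150 tilt 111 [0.518 0.349 0.16 ] [-0.09  1.02  1.6   1.18  1.79 -1.61] 0.0 [ 0.51 -0.78 -0.37]
110 90 180 tilt 115 [0.556 0.363 0.17 ] [-0.07  1.02  1.51  1.22  1.81 -1.  ] 0.0 [ 0.31 -0.85 -0.42]
130 80 150 tilt 102 [0.519 0.348 0.163] [ 0.01  0.99  1.33  0.94  1.92 -1.45] 0.0 [ 0.78 -0.6  -0.2 ]
130 80 180 tilt 105 [0.549 0.375 0.173] [ 0.04  1.01  1.24  0.99  1.94 -0.85] 0.0 [ 0.62 -0.74 -0.26]
130 90 150 tilt 111 [0.527 0.338 0.16 ] [-0.01  1.09  1.28  1.02  2.04 -1.46] 0.0 [ 0.74 -0.56 -0.37]
130 90 180 tilt 115 [0.559 0.365 0.17 ] [ 0.02  1.11  1.19  1.08  2.06 -0.85] 0.0 [ 0.58 -0.69 -0.42]
```

Request:
play_rows([
  [8,-4,-28,0.089,0.083,0,100],
  [8,-4,-28,0,0,0,100],
  [8,-4,-28,0,0,0,100],
  [8,-4,-28,0,0,0,100],
  [0,0,0,0,0,0,100],
])

```text
time: 2.3
position: [0.5002, 0.135, 0.1374]
orientation: [1.074, 2.463, -0.27]
ft_force: [-0.3, 0.2, 0.0]
grip_width: 0.0881
gripper_force: 0.0
```

```bash
python3 - <<'E'
from h import *
o=r.get_obs();print(o['time'],np.round(o['joint_pos'],3),o['position']);R=cv2.Rodrigues(o['orientation'])[0];print(R)
z=R[:,2];t=np.array([.526,.108,.057])-o['position'];print('to go',t*1000)
snap('side','side1')
E
```

```text
2.3 [ 0.443  0.369  1.954 -0.677  0.789  0.174] [0.50022907 0.13501662 0.13740632]
[[-0.60312957  0.73341941  0.31357725]
 [ 0.6480052   0.6797647  -0.34352468]
 [-0.46510641 -0.00399021 -0.88524579]]
to go [ 25.77093292 -27.01661961 -80.40631593]
```

View pics/side1.png

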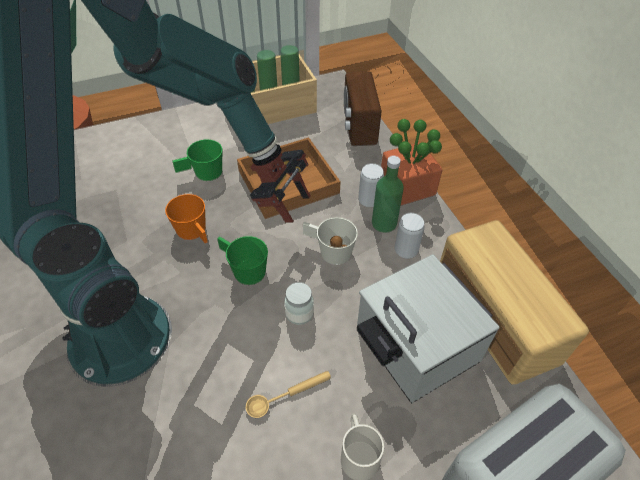

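The gripper is at about (275,190) with its fingers pointing at the lug (311,229), and nothing is in the way. I go in and close.

Request:
play_rows([
  [7,-7,-20,0,0,0,100],
  [7,-7,-20,0,0,0,100],
  [6,-7,-20,0,0,0,100],
  [6,-6,-20,0,0,0,100],
  [0,0,0,0,0,0,100],
])

```text
time: 2.85
position: [0.527, 0.1091, 0.0597]
orientation: [1.071, 2.46, -0.267]
ft_force: [-0.8, 0.6, 0.3]
grip_width: 0.0877
gripper_force: 0.0
```

Request:
play_rows([
  [0,0,0,0,0,0,0],
  [0,0,0,0,0,0,0],
  [0,0,0,0,0,0,0],
  [0,0,0,0,0,0,0],
  [0,0,0,0,0,0,0],
  [0,0,0,0,0,0,0],
], squeeze=50)

```text
time: 3.45
position: [0.5264, 0.1102, 0.0599]
orientation: [1.069, 2.46, -0.266]
ft_force: [0.5, 0.3, 0.1]
grip_width: 0.0433
gripper_force: 0.0
```

```bash
python3 - <<'E'
from ik import *
o=r.get_obs();print(o['time'],np.round(o['joint_pos'],3),o['position'],o['grip_width'],o['gripper_force'])
np.savez('/tmp/grasp.npz',p=o['position'],R=o['orientation'])
R=Ro.from_rotvec(o['orientation']).as_matrix();print(R)
E
```

```text
3.45 [ 0.372  0.52   1.993 -0.853  0.615  0.329] [0.52641087 0.11018884 0.05987067] 0.04330599718172973 0.0
[[-6.03200369e-01  7.30887227e-01  3.19301074e-01]
 [ 6.45922159e-01  6.82498247e-01 -3.42024426e-01]
 [-4.67903707e-01 -6.56210222e-05 -8.83779450e-01]]
```

Request:
play_rows([
  [0,0,0,0,0,0,0],
  [0,0,0,0,0,0,0],
  [0,0,0,0,0,0,0],
  [0,0,0,0,0,0,0],
  [0,0,0,0,0,0,0],
  [0,0,0,0,0,0,0],
])

```text
time: 4.05
position: [0.5263, 0.11, 0.0595]
orientation: [1.069, 2.461, -0.266]
ft_force: [0.2, 0.2, -0.3]
grip_width: 0.0103
gripper_force: 50.0
```

```bash
cat > plan.py <<'E'
from ik import *
from scipy.spatial.transform import Slerp
Ln=d(28)
def path(hA,PA,M,hB,PB,rB,N=30,zl0=.075,zl1=.045,show=1):
    pA,DA,_,_=final(M,.10,d(hA),d(PA),0,Ln)
    sols=[ik(pA,DA,np.array([.45,.4,1.9,-.6,.8,.1])+np.array([0,0,0,a,0,b])) for a in(0,.5) for b in(0,-1)]
    qA=min(sols,key=lambda t:t[1])
    pB,DB,tB,XB=final(M,zl1,d(hB),d(PB),d(rB),Ln)
    qB=min((ik(pB,DB,np.array(x)) for x in([.5,.3,1.6,1,1,0],[0,.6,2,1.5,1.3,-1])),key=lambda t:t[1])
    out=[]
    for k in range(N+1):
        s=k/N;q=(1-s)*qA[0]+s*qB[0];D=fk(g,q)[1];X=D*tub(Ln)
        m=X.apply(KP[0]);p=np.array([M[0]-m[0],M[1]-m[1],zl0*(1-s)+zl1*s-X.apply(ring)[:,2].min()])
        qq,e=ik(p,D,q);t=np.degrees(np.arccos(X.apply([0,0,1])[2]))
        # finger/gripper body lowest point
        body=np.array([[a,b,c] for a in(-.037,.037) for b in(-.089,.089) for c in(-.061,-.2)])
        bl=(D.apply(body)+p);out.append((p,D,qq,e,t,X.apply([0,0,1]),bl[bl[:,2].argmin()]))
    return qA,qB,out
if __name__=='__main__':
    qA,qB,o=path(15,30,(.554,.36),90,88,180)
    print(np.round(qA[0],2),qA[1],np.round(qB[0],2),qB[1])
    for p,D,q,e,t,a,b in o[::3]: print(np.round(p,3),'q',np.round(q,2),round(e,3),'tilt',round(t),np.round(a,2),'body',np.round(b,2))
E
python3 plan.py; python3 -c "
from h import *
o=r.get_obs();print(o['grip_width'],o['gripper_force'])"
```

```text
[ 0.6   0.3   2.03 -0.51  0.35 -0.79] 4.287889487919472e-14 [-0.14  0.94  1.82  1.42  1.59 -1.19] 1.692879170178685e-11
[0.481 0.34  0.131] q [ 0.6   0.35  2.05 -0.62  0.29 -0.67] 0.0 tilt 2 [-0.03 -0.01  1.  ] body [0.44 0.24 0.17]
[0.474 0.356 0.146] q [ 0.63  0.36  1.87 -0.29  0.64 -0.77] 0.0 tilt 9 [ 0.15 -0.01  0.99] body [0.42 0.26 0.19]
[0.473 0.372 0.163] q [ 0.6   0.4   1.68 -0.11  0.95 -0.76] 0.0 tilt 20 [ 0.33 -0.06  0.94] body [0.41 0.29 0.22]
[0.478 0.386 0.176] q [ 0.54  0.46  1.53  0.06  1.19 -0.72] 0.0 tilt 32 [ 0.49 -0.18  0.85] body [0.49 0.29 0.23]
[0.489 0.397 0.186] q [ 0.44  0.52  1.41  0.23  1.37 -0.68] 0.0 tilt 44 [ 0.6  -0.34  0.72] body [0.58 0.45 0.23]
[0.503 0.402 0.19 ] q [ 0.34  0.59  1.36  0.41  1.48 -0.65] 0.0 tilt 56 [ 0.65 -0.52  0.56] body [0.61 0.43 0.23]
[0.519 0.401 0.188] q [ 0.23  0.65  1.36  0.6   1.53 -0.64] 0.0 tilt 68 [ 0.62 -0.69  0.37] body [0.63 0.41 0.21]
[0.534 0.395 0.18 ] q [ 0.12  0.72  1.43  0.8   1.53 -0.69] 0.0 tilt 81 [ 0.52 -0.84  0.16] body [0.65 0.38 0.19]
[0.546 0.383 0.182] q [ 0.02  0.77  1.53  1.    1.54 -0.79] 0.0 tilt 93 [ 0.37 -0.93 -0.05] body [0.65 0.35 0.17]
[0.553 0.368 0.181] q [-0.08  0.83  1.67  1.21  1.54 -0.95] 0.0 tilt 105 [ 0.19 -0.95 -0.25] body [0.65 0.32 0.16]
[0.554 0.351 0.174] q [-0.14  0.94  1.82  1.42  1.59 -1.19] 0.0 tilt 116 [-0.   -0.9  -0.44] body [0.64 0.29 0.14]
0.010269132277545176 49.98773217201233
```

```bash
cat > rows.py <<'E'
from plan import *
def rows(p0,D0,wps):
    """relative rows, rounding errors carried on"""
    out=[]
    for p,D in wps:
        dp=np.round((p-p0)*1000).astype(int);dr=np.round((D*D0.inv()).as_rotvec(),3)
        out.append([*dp.tolist(),*dr.tolist()]);p0=p0+dp/1000;D0=Ro.from_rotvec(dr)*D0
    return out
E
python3 - <<'E'
from rows import *
qA,qB,o=path(-15,30,(.554,.385),90,88,180,N=30,zl0=.08,zl1=.035)
print(np.round(qA[0],2),qA[1],np.round(qB[0],2),qB[1])
for p,D,q,e,t,a,b in o[::6]: print(np.round(p,3),'q',np.round(q,2),round(e,3),'tilt',round(t),np.round(a,2),'body',np.round(b,2))
ob=r.get_obs();p=ob['position'];D=Ro.from_rotvec(ob['orientation'])
p1=p+[0,0,.12];w=[(p+(p1-p)*k/4,D) for k in range(1,5)]
sl=Slerp([0,1],Ro.concatenate([D,o[0][1]]))
w+=[(p1+(o[0][0]-p1)*k/9,sl(k/9)) for k in range(1,10)]
print('z A',o[0][0])
w+=[(x[0],x[1]) for x in o[1:]]
R=rows(p,D,w)
for k,x in enumerate(R): print(k,x)
E
```

```text
[ 0.85  0.44  1.77 -0.67  0.8  -0.01] 9.992007221626409e-16 [-0.1   0.96  1.82  1.47  1.57 -1.2 ] 2.203537352585272e-11
[0.481 0.405 0.136] q [ 0.85  0.47  1.79 -0.7   0.76  0.03] 0.0 tilt 2 [-0.03  0.01  1.  ] body [0.4  0.33 0.17]
[0.483 0.426 0.165] q [ 0.72  0.57  1.37 -0.2   1.34 -0.28] 0.0 tilt 23 [ 0.39 -0.01  0.92] body [0.49 0.53 0.2 ]
[0.503 0.44  0.183] q [ 0.52  0.71  1.11  0.18  1.71 -0.34] 0.0 tilt 48 [ 0.69 -0.29  0.67] body [0.61 0.48 0.2 ]
[0.534 0.434 0.179] q [ 0.28  0.81  1.12  0.59  1.78 -0.38] 0.0 tilt 73 [ 0.7  -0.66  0.29] body [0.65 0.44 0.17]
[0.556 0.408 0.175] q [ 0.06  0.86  1.4   1.    1.65 -0.63] 0.0 tilt 96 [ 0.41 -0.9  -0.11] body [0.66 0.38 0.15]
[0.554 0.376 0.164] q [-0.1   0.96  1.82  1.47  1.57 -1.2 ] 0.0 tilt 116 [-0.   -0.9  -0.44] body [0.64 0.31 0.13]
z A [0.48061291 0.40466401 0.13570889]
0 [0, 0, 30, 0.0, 0.0, 0.0]
1 [0, 0, 30, 0.0, 0.0, 0.0]
2 [0, 0, 30, 0.0, 0.0, 0.0]
3 [0, 0, 30, 0.0, 0.0, 0.0]
4 [-5, 33, -5, -0.002, -0.004, 0.062]
5 [-5, 32, -5, -0.002, -0.003, 0.062]
6 [-5, 33, -5, -0.002, -0.004, 0.062]
7 [-5, 33, -4, -0.002, -0.003, 
[... 582 characters left out ...]
-0.046]
24 [5, 2, 1, 0.038, 0.064, -0.046]
25 [5, 0, 1, 0.044, 0.062, -0.047]
26 [5, 0, 1, 0.047, 0.057, -0.049]
27 [5, 0, -1, 0.053, 0.054, -0.049]
28 [5, -1, 0, 0.055, 0.05, -0.051]
29 [6, -2, -2, 0.06, 0.044, -0.052]
30 [5, -3, -2, 0.062, 0.04, -0.054]
31 [5, -3, -3, 0.064, 0.034, -0.057]
32 [4, -4, -3, 0.067, 0.029, -0.058]
33 [4, -4, 0, 0.067, 0.024, -0.061]
34 [4, -5, 1, 0.069, 0.017, -0.063]
35 [3, -5, 1, 0.068, 0.013, -0.066]
36 [2, -5, 0, 0.068, 0.006, -0.069]
37 [2, -6, -1, 0.067, 0.002, -0.071]
38 [0, -5, -1, 0.066, -0.004, -0.074]
39 [0, -6, -2, 0.063, -0.009, -0.078]
40 [0, -5, -2, 0.06, -0.013, -0.08]
41 [-2, -5, -2, 0.057, -0.018, -0.083]
42 [-2, -5, -3, 0.054, -0.022, -0.086]
```

Request:
play_rows([
  [0,0,15,0,0,0,0],
  [0,0,30,0,0,0,0],
  [0,0,30,0,0,0,0],
  [0,0,30,0,0,0,0],
  [0,0,15,0,0,0,0],
  [-5,33,-5,-0.002,-0.004,0.062,0],
  [-5,32,-5,-0.002,-0.003,0.062,0],
  [-5,33,-5,-0.002,-0.004,0.062,0],
  [-5,33,-4,-0.002,-0.003,0.062,0],
  [-5,33,-5,-0.002,-0.004,0.062,0],
])

```text
time: 5.05
position: [0.5008, 0.2752, 0.1553]
orientation: [0.665, 2.56, -0.169]
ft_force: [0.6, -0.3, -2.2]
grip_width: 0.0096
gripper_force: 50.0
```

Request:
play_rows([
  [-5,32,-5,-0.003,-0.004,0.062,0],
  [-6,33,-5,-0.002,-0.003,0.062,0],
  [-5,33,-5,-0.002,-0.004,0.062,0],
  [-5,33,-5,-0.002,-0.003,0.062,0],
  [0,0,0,0,0,0,0],
])

```text
time: 5.55
position: [0.4796, 0.4085, 0.1349]
orientation: [0.337, 2.6, -0.088]
ft_force: [0.4, -1.0, -0.9]
grip_width: 0.0099
gripper_force: 50.0
```

```bash
python3 - <<'E'
from rows import *
o=r.get_obs();print(o['time'],np.round(o['joint_pos'],2),o['position'],o['grip_width'],o['gripper_force'])
print((tool(d(-15),d(30))*Ro.from_rotvec(o['orientation']).inv()).as_rotvec())
snap('side','side2')
E
```

```text
5.55 [ 0.85  0.47  1.79 -0.7   0.76  0.03] [0.47963219 0.40848432 0.13487806] 0.009939509528881119 49.98968839645386
[-0.00168199 -0.00032603 -0.0047124 ]
```

View pics/side2.png

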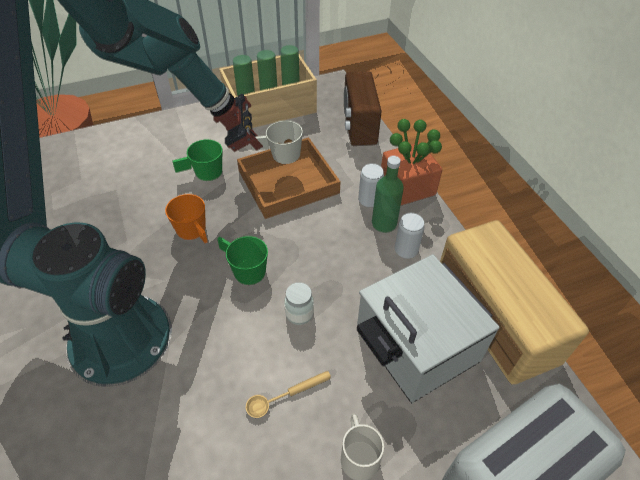

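The tub is held upright at (284,142) above the tray. Now I tip it.

Request:
play_rows([
  [0,3,4,-0.015,0.067,-0.052,0],
  [-1,4,5,-0.011,0.069,-0.051,0],
  [0,3,6,-0.007,0.071,-0.049,0],
  [1,4,5,-0.003,0.072,-0.049,0],
  [1,3,5,0.003,0.073,-0.047,0],
  [2,4,5,0.007,0.073,-0.047,0],
  [2,3,4,0.012,0.073,-0.046,0],
  [2,3,4,0.018,0.072,-0.046,0],
  [4,2,3,0.023,0.071,-0.045,0],
  [3,3,3,0.028,0.069,-0.046,0],
])

```text
time: 6.6
position: [0.4948, 0.436, 0.18]
orientation: [-0.931, -2.735, 0.317]
ft_force: [-0.9, 0.1, -1.7]
grip_width: 0.0098
gripper_force: 50.0
```

Request:
play_rows([
  [4,1,2,0.034,0.067,-0.046,0],
  [5,2,1,0.038,0.064,-0.046,0],
  [5,0,1,0.044,0.062,-0.047,0],
  [5,0,1,0.047,0.057,-0.049,0],
  [5,0,-1,0.053,0.054,-0.049,0],
  [5,-1,0,0.055,0.05,-0.051,0],
  [6,-2,-2,0.06,0.044,-0.052,0],
  [5,-3,-2,0.062,0.04,-0.054,0],
  [5,-3,-3,0.064,0.034,-0.057,0],
  [4,-4,-3,0.067,0.029,-0.058,0],
])

```text
time: 7.6
position: [0.5436, 0.4244, 0.1735]
orientation: [-1.102, -1.912, -0.243]
ft_force: [-0.4, -9.9, 4.1]
grip_width: 0.0099
gripper_force: 50.0
```

Request:
play_rows([
  [4,-4,0,0.067,0.024,-0.061,0],
  [4,-5,1,0.069,0.017,-0.063,0],
  [3,-5,1,0.068,0.013,-0.066,0],
  [2,-5,0,0.068,0.006,-0.069,0],
  [2,-6,-1,0.067,0.002,-0.071,0],
  [0,-5,-1,0.066,-0.004,-0.074,0],
  [0,-6,-2,0.063,-0.009,-0.078,0],
  [0,-5,-2,0.06,-0.013,-0.08,0],
  [-2,-5,-2,0.057,-0.018,-0.083,0],
  [-2,-5,-3,0.054,-0.022,-0.086,0],
])

```text
time: 8.6
position: [0.5551, 0.3744, 0.165]
orientation: [-1.237, -1.232, -1.199]
ft_force: [0.3, 0.4, -0.8]
grip_width: 0.01
gripper_force: 50.0
```

Request:
play_rows([
  [0,0,0,0,0,0,0],
  [0,0,0,0,0,0,0],
  [0,0,0,0,0,0,0],
  [0,0,0,0,0,0,0],
  [0,0,0,0,0,0,0],
  [0,0,0,0,0,0,0],
  [0,0,0,0,0,0,0],
])

```text
time: 9.3
position: [0.5545, 0.3762, 0.1648]
orientation: [-1.234, -1.235, -1.193]
ft_force: [-0.7, 0.4, -0.2]
grip_width: 0.0096
gripper_force: 50.0
```

```bash
python3 - <<'E'
from rows import *
o=r.get_obs();print(o['time'],np.round(o['joint_pos'],2),o['position'],o['grip_width'],o['gripper_force'],o['ft_force'])
print((tool(d(90),d(88),d(180))*Ro.from_rotvec(o['orientation']).inv()).as_rotvec())
p,_=snap('side');q,_=snap('top')
a=cv2.resize(p[100:260,180:380],(800,600))[:,:,::-1];b=cv2.resize(q[150:300,110:310],(800,600))[:,:,::-1]
cv2.imwrite('pics/tip.png',np.vstack([cv2.resize(a,(400,300)),cv2.resize(b,(400,300))]))
E
```

```text
9.3 [-0.1   0.95  1.82  1.47  1.57 -1.2 ] [0.55448664 0.37621448 0.16483126] 0.009596122915581106 49.99278366565704 [-0.72266548  0.4458094  -0.19333852]
[-0.000195    0.00083266 -0.00017096]
```

View pics/tip.png

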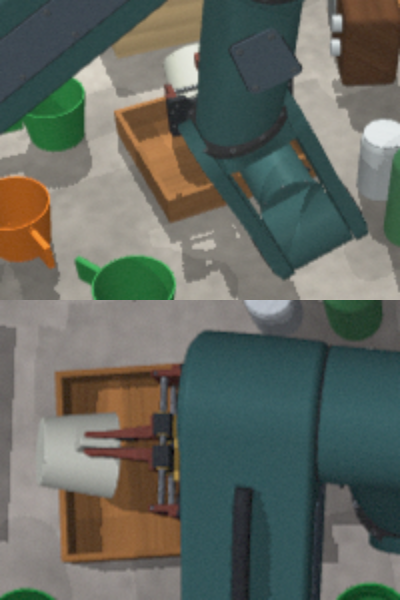

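The tub is tipped with its mouth towards the wrist, and the arm hides the nuts. I reverse the path 25 mm higher and then look.

Request:
play_rows([
  [2,5,8,-0.054,0.022,0.086,0],
  [2,5,7,-0.057,0.018,0.083,0],
  [0,5,7,-0.06,0.013,0.08,0],
  [0,6,7,-0.063,0.009,0.078,0],
  [0,5,6,-0.066,0.004,0.074,0],
  [-2,6,1,-0.067,-0.002,0.071,0],
  [-2,5,0,-0.068,-0.006,0.069,0],
  [-3,5,-1,-0.068,-0.013,0.066,0],
  [-4,5,-1,-0.069,-0.017,0.063,0],
  [-4,4,0,-0.067,-0.024,0.061,0],
])

```text
time: 10.4
position: [0.5432, 0.4269, 0.1983]
orientation: [-1.099, -1.918, -0.239]
ft_force: [0.4, -0.7, -0.1]
grip_width: 0.0096
gripper_force: 50.0
```

Request:
play_rows([
  [-4,4,3,-0.067,-0.029,0.058,0],
  [-5,3,3,-0.064,-0.034,0.057,0],
  [-5,3,2,-0.062,-0.04,0.054,0],
  [-6,2,2,-0.06,-0.044,0.052,0],
  [-5,1,0,-0.055,-0.05,0.051,0],
  [-5,0,1,-0.053,-0.054,0.049,0],
  [-5,0,-1,-0.047,-0.057,0.049,0],
  [-5,0,-1,-0.044,-0.062,0.047,0],
  [-5,-2,-1,-0.038,-0.064,0.046,0],
  [-4,-1,-2,-0.034,-0.067,0.046,0],
])

```text
time: 11.4
position: [0.4938, 0.4369, 0.2045]
orientation: [-0.927, -2.742, 0.319]
ft_force: [-1.0, 0.6, -0.6]
grip_width: 0.0098
gripper_force: 50.0
```

Request:
play_rows([
  [-3,-3,-3,-0.028,-0.069,0.046,0],
  [-4,-2,-3,-0.023,-0.071,0.045,0],
  [-2,-3,-4,-0.018,-0.072,0.046,0],
  [-2,-3,-4,-0.012,-0.073,0.046,0],
  [-2,-4,-5,-0.007,-0.073,0.047,0],
  [-1,-3,-5,-0.003,-0.073,0.047,0],
  [-1,-4,-5,0.003,-0.072,0.049,0],
  [0,-3,-6,0.007,-0.071,0.049,0],
  [1,-4,-5,0.011,-0.069,0.051,0],
  [0,-3,-4,0.015,-0.067,0.052,0],
])

```text
time: 12.4
position: [0.4794, 0.4046, 0.1602]
orientation: [0.339, 2.598, -0.091]
ft_force: [-0.6, -0.6, 0.2]
grip_width: 0.0098
gripper_force: 50.0
```

```bash
python3 - <<'E'
from rows import *
o=r.get_obs();print(o['time'],np.round(o['joint_pos'],2),o['position'],o['grip_width'],o['gripper_force'],o['ft_force'])
p,_=snap('side');q,_=snap('top')
cv2.imwrite('pics/back.png',np.vstack([cv2.resize(p[80:230,170:370],(400,300)),cv2.resize(q[150:300,110:310],(400,300))])[:,:,::-1])
E
```

```text
12.4 [ 0.85  0.43  1.77 -0.67  0.81 -0.02] [0.47942319 0.40461103 0.16019432] 0.009846736225780903 49.990718364715576 [-0.59716789 -0.56847042  0.17104639]
```

View pics/back.png

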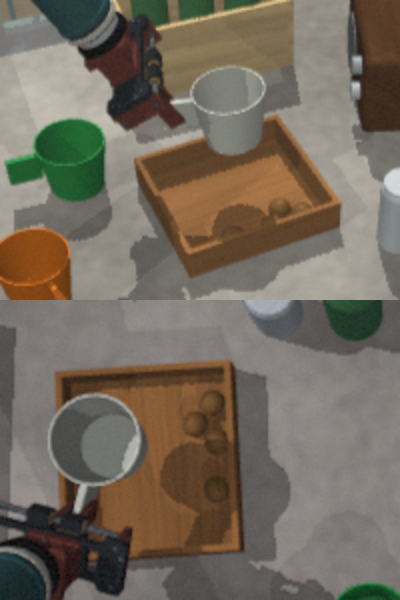

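All four nuts lie in the tray (top crop (210,403), (195,424), (217,440), (216,488)). The tub is empty and roughly upright. I check its tilt in the grip before placing it.

```bash
python3 - <<'E'
from rows import *
o=r.get_obs();p=o['position'];D=Ro.from_rotvec(o['orientation'])
X=D*tub(d(28.0));print('expected axis',X.apply([0,0,1]))
for n,(u0,u1,v0,v1) in dict(top=(130,190,190,250),side=(255,312,105,165)).items():
    z=np.load(f'/tmp/{n}.npz');W=cloud(n,z['d'])[v0:v1,u0:u1];c=p+X.apply(KP[0])
    m=(np.abs(W[...,2]-c[2])<.015)&(abs(np.hypot(W[...,0]-c[0],W[...,1]-c[1])-.0515)<.010)
    w=W[m]
    for _ in range(3):
        A=np.c_[w[:,:2]-c[:2],np.ones(len(w))];s=np.linalg.lstsq(A,w[:,2],rcond=None)[0];k=abs(A@s-w[:,2])<.004;w=w[k]
    print(n,len(w),'slope',s,'exp centre',c,'axis',-s[0],-s[1])
w0=p;g=np.load('/tmp/grasp.npz');print('back',(g['p']-p)*1000,(Ro.from_rotvec(g['R'])*D.inv()).as_rotvec())
E
```

```text
expected axis [-0.02933465  0.0142056   0.9994687 ]
top 178 slope [ 0.04784446 -0.05880693  0.18505496] exp centre [0.55029073 0.38243472 0.18881068] axis -0.04784445811715996 0.058806925935253856
side 163 slope [ 0.05268972 -0.01121927  0.18441947] exp centre [0.55029073 0.38243472 0.18881068] axis -0.05268971512475123 0.011219269018458183
back [  49.6566389  -291.69334332  -98.49039504] [ 0.02290077  0.02617969 -0.55866456]
```

Request:
play_rows([
  [6,-32,2,0.003,0.003,-0.062,0],
  [5,-33,2,0.002,0.003,-0.062,0],
  [6,-32,0,0.003,0.003,-0.062,0],
  [5,-32,0,0.002,0.003,-0.062,0],
  [6,-33,0,0.003,0.003,-0.062,0],
  [5,-32,0,0.002,0.003,-0.062,0],
  [6,-33,0,0.003,0.003,-0.062,0],
  [5,-32,0,0.002,0.003,-0.062,0],
  [6,-33,0,0.003,0.003,-0.063,0],
  [0,0,-12,0,0,0,0],
])

```text
time: 13.5
position: [0.5328, 0.1106, 0.1544]
orientation: [1.079, 2.451, -0.26]
ft_force: [0.6, -0.4, -2.1]
grip_width: 0.0093
gripper_force: 50.0
```

Request:
play_rows([
  [0,0,-22,0,0,0,0],
  [0,0,-22,0,0,0,0],
  [0,0,-22,0,0,0,0],
  [0,0,-12,0,0,0,0],
  [0,0,-6,0,0,0,0],
  [0,0,0,0,0,0,0],
])

```text
time: 14.1
position: [0.5304, 0.1133, 0.0678]
orientation: [1.071, 2.457, -0.261]
ft_force: [-0.1, 0.1, -1.2]
grip_width: 0.01
gripper_force: 50.0
```

```bash
python3 - <<'E'
from rows import *
o=r.get_obs();p=o['position'];D=Ro.from_rotvec(o['orientation']);print(p,o['ft_force'],np.round(o['joint_pos'],2))
g=np.load('/tmp/grasp.npz');print('back',(g['p']-p)*1000,(Ro.from_rotvec(g['R'])*D.inv()).as_rotvec())
E
```

```text
[0.53041907 0.11328284 0.06782958] [-0.12025492  0.10429777 -1.19999601] [ 0.37  0.51  1.98 -0.83  0.63  0.31]
back [-4.00820481 -3.09399764 -7.95890982] [-0.0019572   0.00400483  0.00164553]
```

Request:
play_rows([
  [0,0,-3,0,0,0,0],
  [0,0,-3,0,0,0,0],
  [0,0,-1,0,0,0,0],
  [0,0,0,0,0,0,0],
])

```text
time: 14.5
position: [0.5305, 0.1131, 0.0618]
orientation: [1.071, 2.456, -0.259]
ft_force: [0.1, 0.4, 0.1]
grip_width: 0.0097
gripper_force: 50.0
```

Request:
play_rows([
  [0,0,-1,0,0,0,0],
  [0,0,0,0,0,0,0],
], squeeze=5)

```text
time: 14.7
position: [0.5304, 0.113, 0.0607]
orientation: [1.071, 2.456, -0.26]
ft_force: [0.0, 0.5, -0.8]
grip_width: 0.0101
gripper_force: 5.0
```

Request:
play_rows([
  [0,0,0,0,0,0,30],
  [0,0,0,0,0,0,60],
  [0,0,0,0,0,0,60],
  [0,0,0,0,0,0,60],
  [0,0,0,0,0,0,60],
  [0,0,0,0,0,0,60],
  [0,0,0,0,0,0,60],
])

```text
time: 15.4
position: [0.5304, 0.113, 0.0606]
orientation: [1.071, 2.456, -0.26]
ft_force: [0.0, 1.2, 0.7]
grip_width: 0.0526
gripper_force: 0.0
```

Request:
play_rows([
  [-6,7,18,0,0,0,60],
  [-8,9,24,0,0,0,60],
  [-10,10,28,0,0,0,60],
  [-10,10,28,0,0,0,60],
  [0,0,30,0,0,0,60],
  [0,0,0,0,0,0,60],
])

```text
time: 16.0
position: [0.4984, 0.1505, 0.1924]
orientation: [1.07, 2.452, -0.252]
ft_force: [0.9, -0.5, -0.2]
grip_width: 0.0527
gripper_force: 0.0
```

```bash
python3 - <<'E'
from rows import *
o=r.get_obs();print(o['time'],o['position'],np.round(o['joint_pos'],2),o['ft_force'],o['grip_width'])
p,_=snap('side','side3');q,dd=snap('top')
W=cloud('top',dd)[185:260,265:340];m=(W[...,2]>.075)&(W[...,2]<.1);w=W[m]
c=np.median(w,0);
for n,(u0,u1,v0,v1) in dict(top=(265,340,185,260),side=(305,365,205,275)).items():
    z=np.load(f'/tmp/{n}.npz');W=cloud(n,z['d'])[v0:v1,u0:u1];w=W[(W[...,2]>.077)&(W[...,2]<.098)]
    A=np.c_[2*w[:,:2],np.ones(len(w))];s=np.linalg.lstsq(A,(w[:,:2]**2).sum(1),rcond=None)[0];print(n,'rim',s[:2],np.sqrt(s[2]+s[0]**2+s[1]**2),len(w))
    A=np.c_[w[:,:2]-s[:2],np.ones(len(w))];print('slope',np.linalg.lstsq(A,w[:,2],rcond=None)[0])
E
```

```text
16.0 [0.49835965 0.15051781 0.19244013] [ 0.48  0.28  1.9  -0.61  0.9   0.1 ] [ 0.86421163 -0.50722048 -0.20797673] 0.05274877139825114
top rim [0.58528202 0.05442726] 0.0529866950174648 232
slope [-0.00194405 -0.01983643  0.08259834]
side rim [0.58348827 0.05281298] 0.05273079412686648 291
slope [ 0.01754341 -0.01405519  0.08296713]
```

View pics/side3.png

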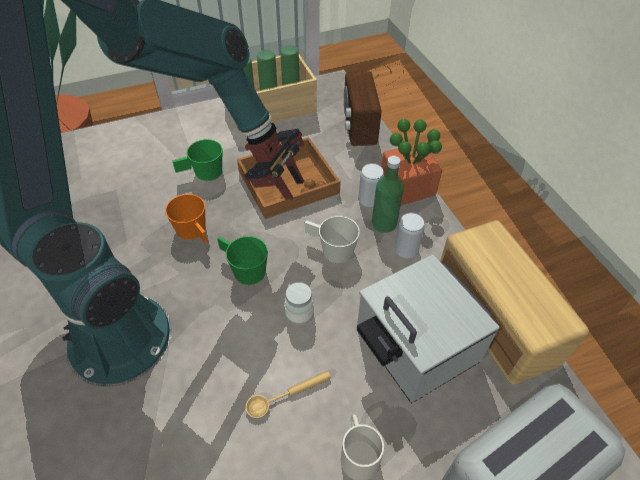

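The tub stands upright at (338,240) and the gripper is clear. Next I refine the bar, tab and hinge from both views and plan the approach.

```bash
python3 - <<'E'
from rows import *
for n in('top','side'):
    z=np.load(f'/tmp/{n}.npz');W=cloud(n,z['d']);p=z['p'].astype(int)
    m=(W[...,2]>.188)&(W[...,2]<.215)&(abs(W[...,0]-.575)<.06)&(abs(W[...,1]+.287)<.09)&(p.max(-1)<110)
    w=W[m];c,s,a=cv2.minAreaRect((w[:,:2]*1000).astype(np.float32));print(n,'bar',c,s,a,len(w),np.percentile(w[:,2],[5,50,95]))
    th=d(8.6);ux=np.array([np.cos(th),np.sin(th)]);uy=np.array([-ux[1],ux[0]])
    m=(W[...,2]>.150)&(W[...,2]<.18)&(p.max(-1)<70)
    q=np.stack([(W[...,:2]-[.5752,-.2873])@ux,(W[...,:2]-[.5752,-.2873])@uy],-1)
    m&=(abs(q[...,0]+.045)<.02)&(abs(q[...,1]+.045)<.03);print(' tab binframe rel bar: x',np.percentile(q[m][:,0],[3,50,97]),'y',np.percentile(q[m][:,1],[3,50,97]),'z',np.percentile(W[m][:,2],[5,50,97]),m.sum())
H=np.array([.5752,-.2873])+.18*ux
ph,rr=np.arctan2(46,180),np.hypot(.18,.046)
q0=np.array(r.get_obs()['joint_pos'])
for yb in(8.6,188.6):
    q=np.array([-.4,.3,1.7,0,1.2,0])
    for al in(0,.3,.6,.9,1.1):
        P=np.r_[H+ux*(-rr*np.cos(ph+al)),.151+rr*np.sin(ph+al)]
        q,e=ik(P,tool(d(yb-90),0),q);print(yb,al,np.round(P,3),np.round(q,2),round(e,4))
E
```

```text
top bar (575.401123046875, -287.42620849609375) (12.189325332641602, 101.37181854248047) 8.481827735900879 220 [0.19443541 0.20073964 0.20510106]
 tab binframe rel bar: x [-0.05526516 -0.04465558 -0.025964  ] y [-0.05067974 -0.0424553  -0.02584282] z [0.15121486 0.16638307 0.17429824] 65
side bar (574.6027221679688, -290.39404296875) (12.4166841506958, 99.54006958007812) 7.821356296539307 274 [0.19398026 0.20225397 0.20577097]
 tab binframe rel bar: x [-0.05602107 -0.04764368 -0.02630982] y [-0.0523711  -0.04913241 -0.04100265] z [0.15233413 0.16848219 0.17494836] 100
8.6 0 [ 0.575 -0.287  0.197] [-0.57  0.46  1.46  0.    1.22 -0.72] 0.0
8.6 0.3 [ 0.597 -0.284  0.248] [-0.55  0.44  1.36  0.    1.34 -0.7 ] 0.0
8.6 0.6 [ 0.632 -0.279  0.291] [-0.52  0.46  1.23  0.    1.46 -0.67] 0.0
8.6 0.9 [ 0.678 -0.272  0.321] [-0.48  0.51  1.08  0.    1.56 -0.63] 0.0
8.6 1.1 [ 0.713 -0.266  0.332] [-0.45  0.55  0.97  0.    1.62 -0.6 ] 0.0
188.6 0 [ 0.575 -0.287  0.197] [-0.57  0.46  1.46  0.    1.22  2.42] 0.0
188.6 0.3 [ 0.597 -0.284  0.248] [-0.55  0.44  1.36  0.    1.34  2.44] 0.0
188.6 0.6 [ 0.632 -0.279  0.291] [-0.52  0.46  1.23  0.    1.46  2.48] 0.0
188.6 0.9 [ 0.678 -0.272  0.321] [-0.48  0.51  1.08  0.    1.56  2.52] 0.0
188.6 1.1 [ 0.713 -0.266  0.332] [-0.45  0.55  0.97  0.    1.62  2.54] 0.0
```

Request:
play_rows([
  [6,-36,30,0.072,0.067,0,100],
  [6,-36,30,0.072,0.067,0,100],
  [6,-36,30,0.072,0.067,0,100],
  [6,-36,18,0.072,0.067,0,100],
  [6,-36,0,0.07,0.065,0,100],
  [6,-36,0,0,0,-0.1,100],
  [6,-36,0,0,0,-0.1,100],
  [7,-37,0,0,0,-0.1,100],
  [7,-37,0,0,0,-0.1,100],
  [7,-37,0,0,0,-0.1,100],
])

```text
time: 17.1
position: [0.5561, -0.2025, 0.2814]
orientation: [1.925, 2.45, -0.043]
ft_force: [0.5, -0.1, 0.7]
grip_width: 0.0875
gripper_force: 0.0
```

Request:
play_rows([
  [7,-37,0,0,0,-0.1,100],
  [7,-38,0,0,0,0,100],
  [0,0,0,0,0,0,100],
])

```text
time: 17.4
position: [0.5708, -0.2806, 0.281]
orientation: [2.043, 2.351, -0.047]
ft_force: [-0.5, 0.6, 0.2]
grip_width: 0.0876
gripper_force: 0.0
```

```bash
python3 - <<'E'
from rows import *
o=r.get_obs();p=o['position'];D=Ro.from_rotvec(o['orientation']);print(o['time'],p,o['ft_force'],o['grip_width'])
print('go',(np.array([.575,-.2885,.199])-p)*1000,(tool(d(8.4-90),0)*D.inv()).as_rotvec())
E
```

```text
17.4 [ 0.57081672 -0.28062533  0.28099537] [-0.53125107  0.58953087  0.17769751] 0.08763168158266373
go [  4.18327593  -7.87466871 -81.99536821] [0.04041884 0.00023162 0.00664852]
```

Request:
play_rows([
  [4,-8,-20,0.04,0,0.006,100],
  [0,0,-20,0,0,0,100],
  [0,0,-20,0,0,0,100],
  [0,0,-14,0,0,0,100],
  [0,0,-8,0,0,0,100],
  [0,0,0,0,0,0,100],
])

```text
time: 18.0
position: [0.5742, -0.2829, 0.2]
orientation: [-2.047, -2.381, -0.003]
ft_force: [0.2, 0.1, 0.6]
grip_width: 0.0878
gripper_force: 0.0
```

```bash
python3 - <<'E'
from rows import *
o=r.get_obs();p=o['position'];D=Ro.from_rotvec(o['orientation']);print(o['time'],p,o['ft_force'],o['ft_torque'],o['grip_width'])
print('go',(np.array([.575,-.2885,.199])-p)*1000,(tool(d(8.4-90),0)*D.inv()).as_rotvec())
p,_=snap('side')
cv2.imwrite('pics/bar.png',cv2.resize(p[220:400,310:510],(700,600))[:,:,::-1])
E
```

```text
18.0 [ 0.57415595 -0.28287888  0.19998667] [0.1703008  0.05694003 0.5971753 ] [-0.03190641  0.08345914 -0.00651935] 0.08781401657343485
go [ 0.84404538 -5.62111602 -0.98666517] [-0.00221098  0.00020368 -0.00404407]
```

View pics/bar.png

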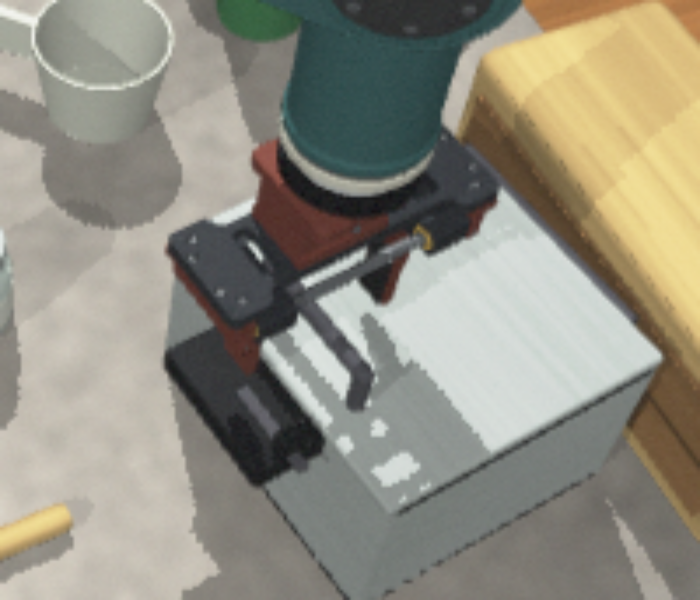

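The fingers straddle the bar, and the tab is clear at about (285,440) in the crop. I close on the bar.

Request:
play_rows([
  [0,0,0,0,0,0,0],
  [0,0,0,0,0,0,0],
  [0,0,0,0,0,0,0],
  [0,0,0,0,0,0,0],
  [0,0,0,0,0,0,0],
  [0,0,0,0,0,0,0],
  [0,0,0,0,0,0,0],
  [0,0,0,0,0,0,0],
  [0,0,0,0,0,0,0],
  [0,0,0,0,0,0,0],
], squeeze=20)

```text
time: 19.05
position: [0.574, -0.2839, 0.2015]
orientation: [2.048, 2.382, 0.001]
ft_force: [-7.4, -2.5, 4.8]
grip_width: 0.0115
gripper_force: 19.2
```

Request:
play_rows([
  [0,0,0,0,0,0,0],
  [0,0,0,0,0,0,0],
])

```text
time: 19.25
position: [0.574, -0.2839, 0.2016]
orientation: [2.048, 2.382, 0.002]
ft_force: [-4.4, -1.2, 2.9]
grip_width: 0.0117
gripper_force: 20.0
```

Request:
play_rows([
  [0,0,2,0,0,0,0],
  [0,0,2,0,0,0,0],
  [0,0,1,0,0,0,0],
  [0,0,0,0,0,0,0],
  [0,0,0,0,0,0,0],
])

```text
time: 19.75
position: [0.5753, -0.2837, 0.2067]
orientation: [2.047, 2.381, 0.004]
ft_force: [-0.8, -1.0, -1.4]
grip_width: 0.0113
gripper_force: 20.0
```

Request:
play_rows([
  [1,0,2,0,0,0,0],
  [0,0,2,0,0,0,0],
  [0,0,0,0,0,0,0],
])

```text
time: 20.05
position: [0.5757, -0.2836, 0.2084]
orientation: [-2.048, -2.382, -0.003]
ft_force: [3.3, -4.0, -19.9]
grip_width: 0.0117
gripper_force: 20.0
```

The tug ran 7 mm and then stopped dead at 20 N, so the lid is caught. I lower it again, let go, and go to the tab.

Request:
play_rows([
  [-1,0,-4,0,0,0,0],
  [0,0,-3,0,0,0,0],
  [0,0,-2,0,0,0,0],
  [0,0,0,0,0,0,0],
])

```text
time: 20.45
position: [0.5742, -0.2839, 0.2024]
orientation: [2.047, 2.381, 0.002]
ft_force: [-5.3, -2.3, 0.3]
grip_width: 0.0117
gripper_force: 20.0
```

Request:
play_rows([
  [0,0,0,0,0,0,50],
  [0,0,0,0,0,0,50],
  [0,0,0,0,0,0,50],
  [0,0,0,0,0,0,50],
  [0,0,0,0,0,0,50],
  [0,0,0,0,0,0,50],
  [0,0,30,0,0,0,50],
  [0,0,30,0,0,0,50],
])

```text
time: 21.25
position: [0.5744, -0.2833, 0.2612]
orientation: [-2.048, -2.381, -0.003]
ft_force: [0.7, -0.6, 0.0]
grip_width: 0.044
gripper_force: 0.0
```

```bash
python3 - <<'E'
from rows import *
o=r.get_obs();print(o['time'],o['position'],o['ft_force'],o['grip_width'],np.round(o['joint_pos'],2))
th=d(8.4);ux=np.array([np.cos(th),np.sin(th)]);uy=np.array([-ux[1],ux[0]])
B=np.array([.575,-.2885]);tab=B-.045*ux-.045*uy;print('tab',tab)
s=tab-uy*(.005+.010+.02);e=tab+uy*(.022-.005-.010)
for n,t in(('start',s),('end',e)):
    print(n,t,(t-o['position'][:2])*1000)
    print(ik(np.r_[t,.182],tool(th-np.pi/2,0),np.array(o['joint_pos'])))
E
```

```text
21.25 [ 0.57435622 -0.28328342  0.26124024] [ 0.68430055 -0.63873316  0.01451712] 0.04403724333546299 [-0.57  0.4   1.39  0.    1.35 -0.72]
tab [ 0.53705648 -0.33959099]
start [ 0.54216939 -0.37421552] [-32.18682894 -90.93210503]
(array([-7.08857255e-01,  4.96983529e-01,  1.43825075e+00, -1.54972757e-14,
        1.20635837e+00, -8.55422326e-01]), np.float64(4.4377857408368334e-14))
end [ 0.5360339  -0.33266608] [-38.32231614 -49.38266704]
(array([-6.64809917e-01,  4.59272831e-01,  1.50534166e+00, -1.23473627e-11,
        1.17697816e+00, -8.11374989e-01]), np.float64(4.387792865024368e-11))
```

Request:
play_rows([
  [-9,-23,0,0,0,0,0],
  [-9,-23,0,0,0,0,0],
  [-9,-23,0,0,0,0,0],
  [-9,-23,0,0,0,0,0],
  [0,0,-22,0,0,0,0],
  [0,0,-22,0,0,0,0],
  [0,0,-22,0,0,0,0],
  [0,0,-22,0,0,0,0],
  [0,0,0,0,0,0,0],
])

```text
time: 22.15
position: [0.5372, -0.3742, 0.1704]
orientation: [-2.045, -2.379, -0.004]
ft_force: [0.0, 1.2, -0.2]
grip_width: 0.0006
gripper_force: 0.0
```

```bash
python3 - <<'E'
from rows import *
o=r.get_obs();print(o['time'],o['position'],o['ft_force'],o['grip_width'])
th=d(8.4);ux=np.array([np.cos(th),np.sin(th)]);uy=np.array([-ux[1],ux[0]])
v=o['position'][:2]-[.53706,-.33959];print('rel tab bin frame',v@ux*1000,v@uy*1000)
p,dd=snap('side')
cv2.imwrite('pics/tab.png',cv2.resize(p[260:380,330:470],(700,600))[:,:,::-1])
E
```

```text
22.15 [ 0.53720265 -0.37423846  0.17041604] [ 0.0089128   1.20109172 -0.21493774] 0.0006264568799843905
rel tab bin frame -4.920430430387747 -34.29760640279986
```

View pics/tab.png

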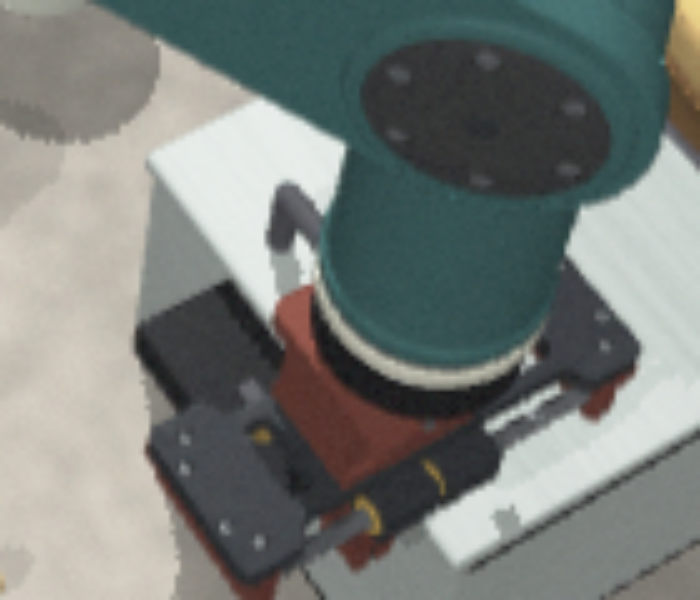

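The closed fingers stand beside the housing on the tab's -y side. I push along the bin's +y.

Request:
play_rows([
  [-0.7,5,0,0,0,0,0],
  [-0.7,5,0,0,0,0,0],
  [-0.8,5,0,0,0,0,0],
  [-0.7,5,0,0,0,0,0],
  [-0.7,5,0,0,0,0,0],
])

```text
time: 22.7
position: [0.5358, -0.351, 0.1746]
orientation: [2.045, 2.379, 0.003]
ft_force: [-1.1, -2.4, 1.5]
grip_width: 0.0004
gripper_force: 1.1
```

Request:
play_rows([
  [-0.7,4,0,0,0,0,0],
  [-0.6,4,0,0,0,0,0],
  [-0.6,4,0,0,0,0,0],
  [-0.6,4,0,0,0,0,0],
  [0,0,0,0,0,0,0],
])

```text
time: 23.2
position: [0.5331, -0.3345, 0.1738]
orientation: [2.046, 2.381, 0.004]
ft_force: [1.6, -0.1, 1.6]
grip_width: 0.0006
gripper_force: 0.9
```

Request:
play_rows([
  [-0.3,2,0,0,0,0,0],
  [-0.3,2,0,0,0,0,0],
  [0,0,0,0,0,0,0],
])

```text
time: 23.5
position: [0.533, -0.3342, 0.1739]
orientation: [2.043, 2.377, -0.002]
ft_force: [1.7, -10.9, -3.6]
grip_width: 0.0009
gripper_force: 5.9
```

Request:
play_rows([
  [-0.3,2,0,0,0,0,0],
  [0,0,0,0,0,0,0],
])

```text
time: 23.7
position: [0.533, -0.334, 0.174]
orientation: [2.042, 2.375, -0.005]
ft_force: [1.3, -17.0, -6.4]
grip_width: 0.0003
gripper_force: 8.4
```

Request:
play_rows([
  [1,-8,0,0,0,0,0],
  [1,-6,0,0,0,0,0],
  [0,0,40,0,0,0,50],
  [0,0,45,0,0,0,100],
  [0,0,0,0,0,0,100],
])

```text
time: 24.2
position: [0.5366, -0.3443, 0.2647]
orientation: [2.041, 2.374, 0.005]
ft_force: [0.7, -0.6, 1.0]
grip_width: 0.0209
gripper_force: 0.0
```

```bash
python3 - <<'E'
from rows import *
o=r.get_obs();print(o['time'],o['position'],o['ft_force'],o['grip_width'])
D=Ro.from_rotvec(o['orientation']);print('to bar',(np.array([.575,-.2865,.200])-o['position'])*1000,(tool(d(8.4-90),0)*D.inv()).as_rotvec())
B=np.array([.5752,-.2873]);th=d(8.4);ux=np.array([np.cos(th),np.sin(th)]);uy=np.array([-ux[1],ux[0]])
for n in('side',):
    p,dd=snap(n);W=cloud(n,dd);p=p.astype(int)
    q=np.stack([(W[...,:2]-B)@ux,(W[...,:2]-B)@uy],-1)
    m=(W[...,2]>.158)&(W[...,2]<.18)&(p.max(-1)<80)&(abs(q[...,0]+.045)<.014)&(abs(q[...,1]+.03)<.04)
    print(n,'tab y',np.percentile(q[m][:,1],[3,50,97]),m.sum())
E
```

```text
24.2 [ 0.53664036 -0.3442609   0.2647026 ] [ 0.7435777  -0.59679275  0.9618784 ] 0.02090405268289707
to bar [ 38.35964238  57.76089883 -64.70260425] [ 0.0043408   0.01038235 -0.00400864]
side tab y [-0.02989658 -0.02696444 -0.02024592] 76
```

The tab's centre went from -49 to -27 mm, which is its full 22 mm. Now back to the bar.

Request:
play_rows([
  [13,19,0,0.004,0.01,-0.004,100],
  [13,19,0,0,0,0,100],
  [12,20,0,0,0,0,100],
  [0,0,0,0,0,0,100],
  [0,0,0,0,0,0,100],
  [0,0,-20,0,0,0,100],
  [0,0,-20,0,0,0,100],
  [0,0,-15,0,0,0,100],
  [0,0,-9,0,0,0,100],
  [0,0,0,0,0,0,100],
])

```text
time: 25.25
position: [0.5706, -0.2848, 0.1929]
orientation: [-2.046, -2.368, 0.003]
ft_force: [0.4, 0.5, -0.2]
grip_width: 0.088
gripper_force: 0.0
```

Request:
play_rows([
  [0,0,0,0,0,0,0],
  [0,0,0,0,0,0,0],
  [0,0,0,0,0,0,0],
  [0,0,0,0,0,0,0],
  [0,0,0,0,0,0,0],
  [0,0,0,0,0,0,0],
  [0,0,0,0,0,0,0],
  [0,0,0,0,0,0,0],
  [0,0,0,0,0,0,0],
  [0,0,0,0,0,0,0],
], squeeze=20)

```text
time: 26.25
position: [0.574, -0.2845, 0.1949]
orientation: [-2.05, -2.374, -0.003]
ft_force: [10.3, 3.4, -3.8]
grip_width: 0.0113
gripper_force: 18.7
```

Request:
play_rows([
  [0,0,0,0,0,0,0],
  [0,0,0,0,0,0,0],
  [0,0,0,0,0,0,0],
])

```text
time: 26.55
position: [0.574, -0.2845, 0.1947]
orientation: [-2.049, -2.374, -0.002]
ft_force: [6.0, 0.8, -3.7]
grip_width: 0.0117
gripper_force: 20.0
```

```bash
python3 - <<'E'
from rows import *
o=r.get_obs();p=o['position'];print(o['time'],p,o['ft_force'],o['grip_width'])
th=d(8.4);ux=np.array([np.cos(th),np.sin(th),0])
ph,rr=np.arctan2(46,180),np.hypot(.18,.046)
f=lambda a:ux*(-rr*np.cos(ph+a))+np.array([0,0,rr*np.sin(ph+a)])
A=np.r_[np.linspace(0,1.1,21)[1:]];w=[(p+f(a)-f(0),Ro.identity()) for a in A]
for x in rows(p,Ro.identity(),w):print(x[:3])
E
```

```text
26.55 [ 0.57397622 -0.28451852  0.19470601] [ 6.03578668  0.77098175 -3.71522161] 0.011668536073617782
[3, 0, 10]
[3, 1, 9]
[4, 0, 10]
[4, 1, 9]
[5, 1, 9]
[5, 1, 9]
[6, 0, 8]
[6, 1, 8]
[7, 1, 8]
[7, 1, 7]
[7, 1, 7]
[8, 2, 7]
[8, 1, 6]
[9, 1, 5]
[9, 1, 5]
[9, 2, 5]
[9, 1, 4]
[9, 1, 4]
[10, 2, 3]
[10, 1, 2]
```

Request:
play_rows([
  [5,0,10,0,0,0,0],
  [4,1,9,0,0,0,0],
  [4,0,10,0,0,0,0],
  [4,1,9,0,0,0,0],
  [0,0,0,0,0,0,0],
])

```text
time: 27.05
position: [0.5886, -0.2824, 0.2346]
orientation: [-2.047, -2.371, 0.003]
ft_force: [-5.9, 1.9, 0.6]
grip_width: 0.0116
gripper_force: 20.0
```

Request:
play_rows([
  [5,1,9,0,0,0,0],
  [5,1,9,0,0,0,0],
  [6,0,8,0,0,0,0],
  [6,1,8,0,0,0,0],
  [7,1,8,0,0,0,0],
  [7,1,7,0,0,0,0],
  [0,0,0,0,0,0,0],
])

```text
time: 27.75
position: [0.6239, -0.2771, 0.2846]
orientation: [-2.046, -2.371, 0.004]
ft_force: [-10.8, 1.9, 8.3]
grip_width: 0.0114
gripper_force: 20.0
```

```bash
python3 - <<'E'
from rows import *
o=r.get_obs();p=o['position'];print(o['time'],p,o['ft_force'],o['grip_width'])
th=d(8.4);ux=np.array([np.cos(th),np.sin(th),0])
ph,rr=np.arctan2(46,180),np.hypot(.18,.046)
f=lambda a:ux*(-rr*np.cos(ph+a))+np.array([0,0,rr*np.sin(ph+a)])
D=p-[.574,-.2845,.1947]
a=min(np.linspace(0,1.2,500),key=lambda a:np.linalg.norm(f(a)-f(0)-D));print('lid est',a,'resid mm',(f(a)-f(0)-D)*1000)
_,dd=snap('side');W=cloud('side',dd)
E
```

```text
27.75 [ 0.6238574  -0.27713652  0.28459286] [-10.83567588   1.92676905   8.26173449] 0.011388988252382331
lid est 0.5579158316633266 resid mm [ 1.2369581   0.18148196 -1.57281884]
```

Request:
play_rows([
  [5,1,9,0,0,0,0],
  [7,2,8,0,0,0,0],
  [8,1,6,0,0,0,0],
  [9,1,5,0,0,0,0],
  [9,1,5,0,0,0,0],
  [9,2,5,0,0,0,0],
  [0,0,0,0,0,0,0],
])

```text
time: 28.5
position: [0.6738, -0.2696, 0.3216]
orientation: [-2.048, -2.375, 0.0]
ft_force: [-4.8, 1.5, 4.2]
grip_width: 0.0113
gripper_force: 20.0
```

Request:
play_rows([
  [8,1,5,0,0,0,0],
  [9,1,4,0,0,0,0],
  [10,2,3,0,0,0,0],
  [8,1,2,0,0,0,0],
  [0,0,0,0,0,0,0],
  [0,0,0,0,0,0,0],
  [0,0,0,0,0,0,0],
])

```text
time: 29.2
position: [0.7075, -0.2648, 0.3345]
orientation: [-2.048, -2.373, 0.001]
ft_force: [-2.1, 1.6, 5.6]
grip_width: 0.0116
gripper_force: 20.0
```

```bash
python3 - <<'E'
from rows import *
o=r.get_obs();p=o['position'];print(o['time'],p,o['ft_force'],o['grip_width'],o['gripper_force'],np.abs(o['qvel']).max())
th=d(8.4);ux=np.array([np.cos(th),np.sin(th),0])
ph,rr=np.arctan2(46,180),np.hypot(.18,.046)
f=lambda a:ux*(-rr*np.cos(ph+a))+np.array([0,0,rr*np.sin(ph+a)])
D=p-[.574,-.2845,.1947]
a=min(np.linspace(0,1.3,500),key=lambda a:np.linalg.norm(f(a)-f(0)-D));print('lid est',a,'resid mm',(f(a)-f(0)-D)*1000)
p,dd=snap('side','end')
E
```

```text
29.2 [ 0.70752679 -0.26482306  0.33451369] [-2.05360219  1.63068537  5.58358408] 0.011614493831260928 20.00595062971115 0.006368707930326156
lid est 1.0837675350701403 resid mm [ 1.42089374  0.25039538 -5.21467795]
```

View pics/end.png

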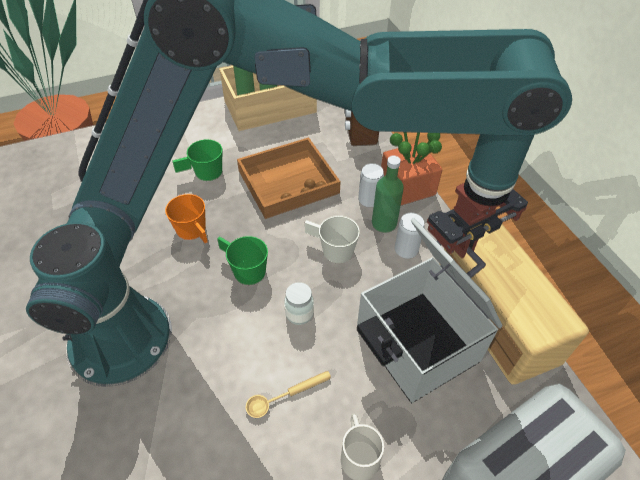

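The lid is open about 62 degrees with the bar at (470,262) in the jaws. The tub (338,240), the cans, the bottle and the nuts in the tray are where they should be. I hand in.

```bash
python3 -c "
from cell import r
print(r.hand_in())"
```

```text
the job is handed in; nothing more can be done
None
```

I handed the job in with all four walnuts in the tray, the empty tub standing upright, the lid found caught and then released, and the gripper holding it about 62° open; no verdict came back.

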